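# Tip, catch and softly close the cutlery caddy's lid

## Robot

A 6-joint arm with a two-finger parallel gripper is mounted at the origin on the work surface. World frame = base frame: x ahead of the robot, y to its left, z up, the work surface at z = 0. Lengths are in m, angles in degrees, forces in N, time in s.
With the tool pointing down it reaches from about 0.4 to 0.825 m from the base axis. Payload 7 kg.
Tool frame: the origin (TCP) lies between the finger pads; the fingertips stand ctrl.tip_extent ahead of it and the grasp point (between the pads) lies 2 mm behind it (ctrl.tip_extent is the distance from the TCP to the fingertips, in m); z points along the fingers, y is the direction in which the jaws open and shut (so a half turn about z gives the same grasp; the last joint's range is limited). The gripper opens to 88 mm and grips with 3 to 60 N. Pads are 19 mm wide; open, the fingers measure 130 mm over their backs; the gripper's body (78 mm by 193 mm) begins 47 mm behind the grasp point.
Start: joints at [91.221, 20.546, 0.682, 0, -70.136, -16.507], TCP at [0.178, 0.651, 0.244] pointing down, gripper open.
Joint ranges: [-176.03, 176.03], [-82.01, 121.73], [-58.28, 71.71], [-173.87, 95.51], [-174.79, -0.11], [-173.66, 173.66]. Speed limits (degrees/s): [136.94, 136.94, 172.46, 180, 180, 180].

## Interface

Orientations are given as [roll, pitch, yaw] about the fixed x, y, z axes, in that order (R = Rz(yaw) Ry(pitch) Rx(roll)).
In Python, from plant import ctrl gives the robot as it stands.
- The arm moves only by the shell command python3 -m handwheel 'ROWS' [OPENING]. ROWS is JSON, a list of rows, each a list of 6 numbers: the shift along the tool's x, y, z in m, then the turn, a rotation vector about the tool's x, y, z in rad. In form: [[dx, dy, dz, ax, ay, az], ...]. A call has 1 to 8 rows; each row is the pose to reach, as a shift and turn from the pose commanded when the call began, along the tool's axes at that moment; what a row does not reach only later rows make up. A row lasts 1/8 s, in which the tool goes at most 62.5 mm and 10.7 degrees, less where a joint would pass 70% of its speed; a pose out of reach is approached as far as the arm can. A call with a gripper value outside its range is refused whole. OPENING is the closure, from -1 (fully open) to 1 (shut), so that 0 is half open, set as the call begins (- or left out, the last holds). The fingers move at their own pace and stop on an object; the grip force is fixed at half the most. Time passes only in rows, so rows that repeat a pose let the fingers close. It gives the time, the measured TCP pose, the force and the opening at its end, in the units of the state.
- ctrl.get_obs(): the state, without advancing time (a new reading comes with each control period).
- ctrl.snapshot(name): name is "scene" or "top" or "wrist"; returns a dict with "img" (400x640x3 uint8, blue, green, red), "fx", "fy", "cx", "cy" (pixels), "R" (3x3) and "t" (3): a world point X has camera coordinates R X + t. Camera axes: x right, y down, z forward; pixel columns grow to the right and rows downward; lengths in m; the calibration is good to about 2 mm. A picture is of the moment at which its call begins. There is no depth.
- ctrl.close_job(): hands the job in, once; it reports no verdict.
The state is a dict: "clock": time; "joint_pos": joint angles; "qvel": joint speeds; "tau": joint torques, N m; "tool_pos": TCP position; "orientation": TCP orientation; "force": force on the tool from outside, world axes, zero at the start; "moment": the same for the moment, N m; "opening": finger opening in m.
Only numpy, scipy, OpenCV 4.12 (cv2) and the standard library are available. Lean on these libraries where they do the work, as an engineer would, in place of code of your own. Each camera call takes 0.05 s, during which the arm holds its last target.

## Task

The steel caddy's lid is leaning back open. With the gripper's fingers, tip it forward past upright and let it fall free, stop it on the back of a finger (or the outside of both, held shut) while it is still well open, then lower it gently until it is fully shut without slamming, and come away. Never pinch or force the lid, and leave everything else on the table undisturbed.

Things in the scene. Friction and masses are not known exactly. Their poses are not given: they have to be found in the camera images.
- caddy: open-topped stainless box fixed to the table, with three white plastic inserts inside: 140 mm deep (its own x), 200 mm wide (its own y), 110 mm high. Origin: centre of its underside. Its front, where the lid comes down, faces its own -x, roughly towards the robot's right (world -y, to within 35 degrees); the hinge is along the top of its back (+x) wall.
- lid (a joint): lid angle in rad: 0 shut flat on the rim, 1.57 upright, 1.85 leaning back on its stop, where it rests at the start. Damped hinge, hardly any friction: let go a little past upright (about 1.37) the lid needs some 1.5 to 3 s to fall to 0.8 and 1 to 1.5 s more to slam shut at 0.6 to 0.9 rad/s. It holds nowhere by itself except shut or on the back stop.
- lid_hinge (a point): middle of the hinge axis, 110 mm above the table, over the caddy's back face; its axes turn with the lid and at angle 0 are the caddy's. The lid is a flat stainless plate without a handle, 165 mm from hinge to free edge, 200 mm wide, 6 mm thick, 0.36 to 0.5 kg; its underside lies in the plane of the hinge axis.
- lid_edge (a point): middle of the lid's free edge, half-way through its thickness, 165 mm from the hinge along the lid's own -x; about 270 mm above the table at the start, 114 mm when shut. Shut, the lid overhangs the caddy's front wall by 25 mm, so a finger outside the box can carry it right down to the rim.
- ramekin_a: white ramekin, 80 mm across, 45 mm high, behind the caddy; loose, to be left alone. Origin: centre of its underside
- mug: white mug, 76 mm across, 85 mm high, beside the caddy's far end; loose, to be left alone. Origin: centre of its underside
- tin: plain round tin, 60 mm across, 60 mm high, before the caddy; loose, to be left alone. Origin: centre of its underside
- bowl: white bowl, 120 mm across, 50 mm high; loose, to be left alone. Origin: centre of its underside
- jar: glass jar with a steel cap, 70 mm across, 110 mm high; loose, to be left alone. Origin: centre of its underside
- carton: cardboard carton, 90 x 70 x 60 mm; loose, to be left alone. Origin: centre of its underside
- squeezer: white squeeze bottle, 60 mm across, 170 mm high; loose, to be left alone. Origin: centre of its underside

How it is judged:
By the outcome, as a careful person would: the job done as asked, in the order asked, and still so for the second after the job is handed in, with the robot touching nothing.
It also fails if it takes over 61 s, if anything falls off the work surface, if the arm or the gripper's body presses on something with over 40 N, if the wrist force passes 120 N, or if a joint passes its speed limit or range.

## Working session

There is one attempt and no reset: what is moved stays moved. The work goes in short steps, Python scripts to look and compute and a shell command to move; the robot and the scene stay as the last step left them, time stands still between calls to the robot, and variables do not carry over. Pictures are saved under pics/ and viewed, and the job is handed in when it is done.

```bash
mkdir -p pics; ls
python3 - <<'E'
from plant import ctrl
import cv2
print(ctrl.get_obs(), ctrl.tip_extent)
for n in ("scene","top","wrist"):
    s=ctrl.snapshot(n); cv2.imwrite(f"pics/{n}0.png",s["img"])
    print(n,s["fx"],s["fy"],s["cx"],s["cy"],s["R"],s["t"])
E
```

```text
pics
{'clock': 0.0, 'joint_pos': array([ 9.12195040e+01,  2.05905570e+01,  6.35252587e-01, -2.11300763e-02,
       -7.01376871e+01, -1.65091329e+01]), 'qvel': array([-0.07312355, -0.02404605, -0.02072248, -0.06718501,  0.07110474,
       -0.02917484]), 'tau': array([ 1.02587685e-03, -5.82712555e+01,  2.93052328e+01,  6.99737236e+00,
        6.85914667e-03, -1.48736490e-04]), 'tool_pos': array([0.17786715, 0.65066295, 0.24264065]), 'orientation': array([ 1.79905197e+02, -7.38296500e-03, -1.52968181e+01]), 'force': array([-0.47009944, -0.36188193, -0.43167359]), 'moment': array([-0.01728959, -0.00415116,  0.00810083]), 'opening': 0.0875062041481472} 0.017
scene 452.1426621998069 452.1426621998069 321.06606979795356 202.54600358761212 [[-0.46580429  0.88480818 -0.0118679 ]
 [ 0.65779592  0.33726124 -0.67346817]
 [-0.59188757 -0.32151102 -0.73912095]] [ 0.28059048 -0.34631345  1.6879104 ]
top 393.27280101109346 393.27280101109346 318.8718146267316 195.27047176435372 [[-0.00572835 -0.99998113 -0.00221964]
 [-0.9950439   0.0059204  -0.09926021]
 [ 0.09927148  0.00164004 -0.99505904]] [0.01551478 0.59759744 1.42417863]
wrist 283.66242710757126 283.66242710757126 316.4978441996518 202.42074749811647 [[-0.26384849 -0.96456211  0.00197696]
 [-0.92815221  0.25444561  0.27164482]
 [-0.26252133  0.06983816 -0.96239554]] [ 0.67334989 -0.03482668  0.38925217]
```

View pics/scene0.png

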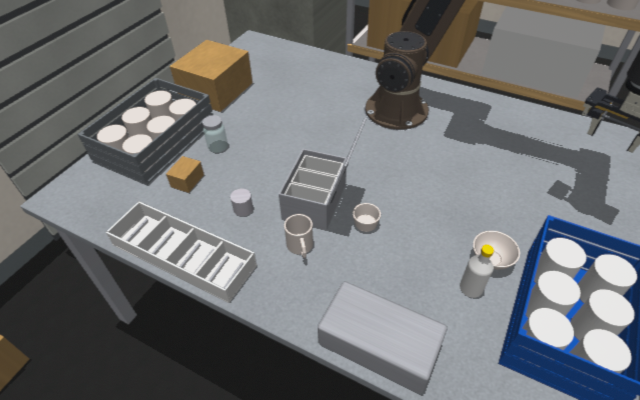

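View pics/top0.png

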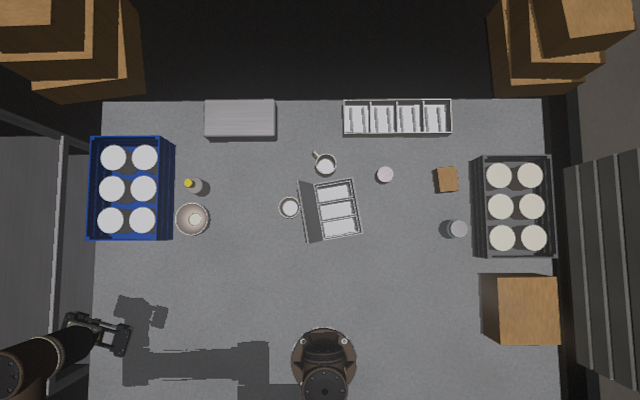

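View pics/wrist0.png

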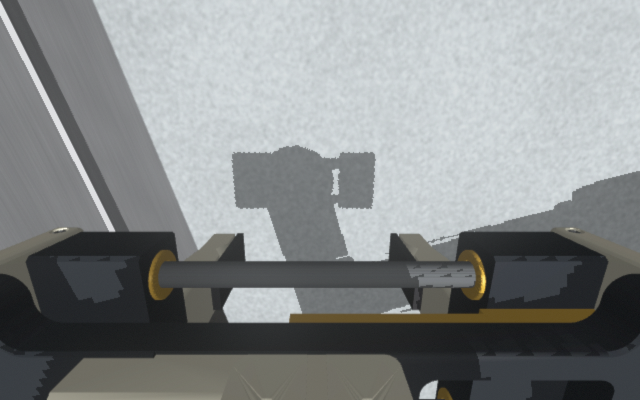

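Run:
```python
import cv2
a=cv2.imread("pics/top0.png")[140:260,260:400]; cv2.imwrite("pics/topc.png",cv2.resize(a,None,fx=5,fy=5,interpolation=cv2.INTER_CUBIC)[:, :700])
a=cv2.imread("pics/scene0.png")[140:260,270:390]; cv2.imwrite("pics/scenec.png",cv2.resize(a,None,fx=5,fy=5,interpolation=cv2.INTER_CUBIC))
```

```text
(no output)
```

View pics/topc.png

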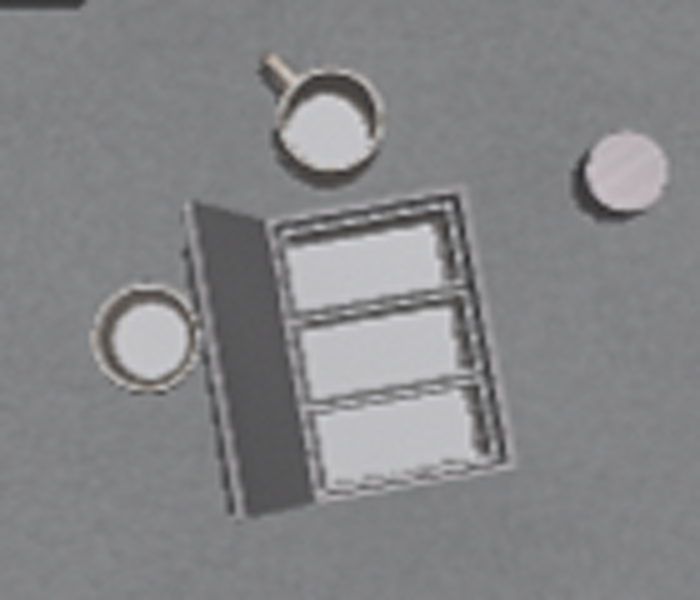

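View pics/scenec.png

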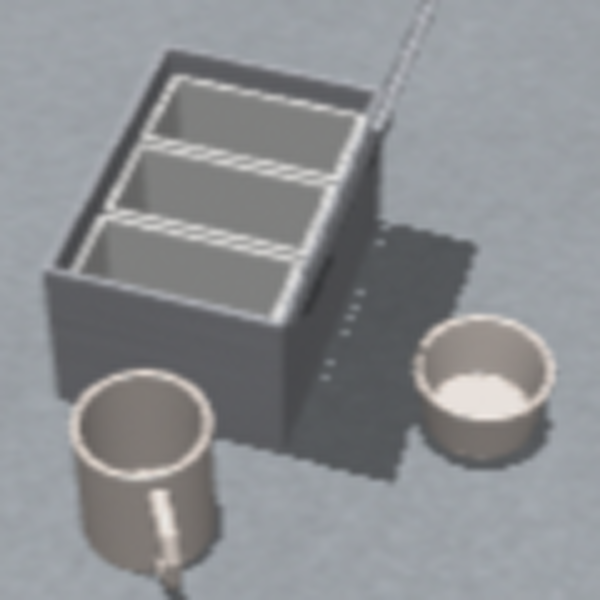

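```bash
cat > h.py <<'E'
import numpy as np
C={'scene':(452.1426621998069,321.06606979795356,202.54600358761212,np.array([[-0.46580429,0.88480818,-0.0118679],[0.65779592,0.33726124,-0.67346817],[-0.59188757,-0.32151102,-0.73912095]]),np.array([0.28059048,-0.34631345,1.6879104])),
'top':(393.27280101109346,318.8718146267316,195.27047176435372,np.array([[-0.00572835,-0.99998113,-0.00221964],[-0.9950439,0.0059204,-0.09926021],[0.09927148,0.00164004,-0.99505904]]),np.array([0.01551478,0.59759744,1.42417863]))}
def proj(c,X):
    f,cx,cy,R,t=C[c]; p=R@X+t; return np.array([f*p[0]/p[2]+cx,f*p[1]/p[2]+cy])
def plane(c,uv,z):
    f,cx,cy,R,t=C[c]; d=R.T@np.array([(uv[0]-cx)/f,(uv[1]-cy)/f,1]); o=-R.T@t
    return o+d*(z-o[2])/d[2]
E
python3 - <<'E'
from h import *
from scipy.optimize import least_squares
obs=[('top',(313.6,184.4),(.07,.1,.11)),('top',(352.4,178),(-.07,.1,.11)),('top',(362.4,233.2),(-.07,-.1,.11)),('top',(323.2,240),(.07,-.1,.11)),
('scene',(303.6,150),(-.07,-.1,.11)),('scene',(346.4,158.4),(.07,-.1,.11)),('scene',(279.4,195),(-.07,.1,.11)),('scene',(327,204.4),(.07,.1,.11)),
('scene',(282,220),(-.07,.1,0)),('scene',(327,229.6),(.07,.1,0))]
def sg(s):
    return s
# caddy y: with -x facing world -y, +y axis: x axis=world +y => y axis = -world x
def f(p):
    c,s=np.cos(p[2]),np.sin(p[2]);r=[]
    for cam,uv,l in obs:
        # top view 'far' (+worldx) => caddy -y
        x,y,z=l[0],-l[1],l[2]
        r+=list(proj(cam,np.array([p[0]+c*x-s*y,p[1]+s*x+c*y,z]))-uv)
    return r
r=least_squares(f,[.6,-.05,1.57]);print(r.x,np.degrees(r.x[2]),np.round(r.fun,1))
c,s=np.cos(r.x[2]),np.sin(r.x[2])
hx=r.x[:2]+.07*np.array([c,s]);print('hinge',hx,'closed edge',hx-.165*np.array([c,s]))
for th in(1.85,):
  for y in(-.1,.1):
    for b in(0,.006):
      x=-.165*np.cos(th)+b*np.sin(th);z=.11+.165*np.sin(th)+b*np.cos(th)
      P=np.array([hx[0]+c*x-s*y,hx[1]+s*x+c*y,z]);print(P,proj('top',P),proj('scene',P))
for n,uv,z in(('ram',(289.2,207.6),.045),('mug',(326,164.2),.085),('tin',(385.3,174.2),.06),('jar',(453,228),.11),('carton',(448,180),.06)): print(n,plane('top',uv,z))
E
```

```text
[ 0.54411493 -0.05177363  1.74445868] 99.95011967549127 [-1.2 -0.7 -0.8 -1.4  0.  -0.2 -0.6  0.3 -0.9 -1.8  0.5 -1.2 -0.6 -1.3
  0.   0.4 -0.2 -0.7  0.1  0.7]
hinge [0.53201958 0.01717347] closed edge [ 0.56053005 -0.14534469]
[0.62265822 0.07924097 0.26861041] [296.96701592 179.72847504] [344.79229969 165.02119373]
[0.62166163 0.08492186 0.26695687] [295.16732301 180.1315801 ] [347.06721515 166.00065563]
[0.42566651 0.04468282 0.26861041] [308.31159405 243.68830937] [364.93279856 116.72734847]
[0.42466992 0.05036371 0.26695687] [306.46780854 244.01513076] [366.97041032 117.60396744]
ram [0.55160917 0.12047738 0.045     ]
mug [ 0.7039184  -0.01425323  0.085     ]
tin [ 0.67025075 -0.23011238  0.06      ]
jar [ 0.47308718 -0.45160703  0.11      ]
carton [ 0.64759308 -0.45721399  0.06      ]
```

```bash
cat >> h.py <<'E'
from scipy.spatial.transform import Rotation as Ro
YAW=None
def refit():
    from scipy.optimize import least_squares
    obs=[('top',(313.6,184.4),(.07,.1,.11)),('top',(352.4,178),(-.07,.1,.11)),('top',(362.4,233.2),(-.07,-.1,.11)),('top',(323.2,240),(.07,-.1,.11)),
    ('scene',(303.6,150),(-.07,-.1,.11)),('scene',(346.4,158.4),(.07,-.1,.11)),('scene',(279.4,195),(-.07,.1,.11)),('scene',(327,204.4),(.07,.1,.11)),
    ('scene',(282,220),(-.07,.1,0)),('scene',(327,229.6),(.07,.1,0))]
    def f(p):
        c,s=np.cos(p[2]),np.sin(p[2]);r=[]
        for cam,uv,l in obs:
            x,y,z=l[0],-l[1],l[2]
            r+=list(proj(cam,np.array([p[0]+c*x-s*y,p[1]+s*x+c*y,z]))-np.array(uv)+.4)
        return r
    return least_squares(f,[.6,-.05,1.57])
P=refit().x
ex=np.array([np.cos(P[2]),np.sin(P[2]),0]);ey=np.array([-ex[1],ex[0],0]);ez=np.array([0,0,1.])
H=np.array([P[0],P[1],0])+.07*ex   # a,b,z frame origin (on table under hinge)
def W(a,b,z): return H+a*ex+b*ey+z*ez
def loc(X): d=np.asarray(X)-H; return np.array([d@ex,d@ey,d[2]])
def Rt(phi): # tool rotation, phi deg below horizontal, z toward +ex, y=+n
    p=np.radians(phi); z=np.cos(p)*ex-np.sin(p)*ez; y=np.sin(p)*ex+np.cos(p)*ez
    return np.column_stack([np.cross(y,z),y,z])
def rows(targets,cur=None):
    """targets: list of (a,b,z,phi); cur: (pos,R)"""
    if cur is None:
        from plant import ctrl
        o=ctrl.get_obs(); cur=(o['tool_pos'],Ro.from_euler('xyz',o['orientation'],degrees=True).as_matrix())
    p,R=cur
    for a,b,z,phi in targets:
        d=R.T@(W(a,b,z)-p); rv=Ro.from_matrix(R.T@Rt(phi)).as_rotvec()
        print(np.round(d,4).tolist(),np.round(rv,4).tolist())
def lidc(th,t=0): return np.array([-.165*np.cos(th)+t*np.sin(th), .11+.165*np.sin(th)+t*np.cos(th)])
def zn(phi):
    p=np.radians(phi); return np.array([np.cos(p),-np.sin(p)]),np.array([np.sin(p),np.cos(p)])
def catch(th,phi,s=.003,gap=0):
    z,n=zn(phi); return lidc(th)-s*z-(.021+gap)*n
def hook(th,phi,s=.003,gap=0):
    z,n=zn(phi); return lidc(th,.006)-s*z+(.021+gap)*n
E
python3 - <<'E'
from h import *
r=refit();print(r.x,np.round(r.fun,1))
from plant import ctrl
o=ctrl.get_obs();R=Ro.from_euler('xyz',o['orientation'],degrees=True).as_matrix()
Rw=np.array([[-0.26384849,-0.96456211,0.00197696],[-0.92815221,0.25444561,0.27164482],[-0.26252133,0.06983816,-0.96239554]]);t=np.array([0.67334989,-0.03482668,0.38925217])
print('cam in tool',R.T@(-Rw.T@t-o['tool_pos']))
print('squeezer',plane('top',(188,183),.17),'start loc',loc(o['tool_pos']),Ro.from_matrix(Rt(55)).as_euler('xyz',degrees=True))
for th in(1.85,1.57,1.33):print('hook',hook(th,55))
for th in(.9,.6,.3,0):print('catch',catch(th,55))
rows([(.12,.02,.5,90),(.12,.02,.45,55)])
E
```

```text
[ 0.54441878 -0.05225947  1.74303153] [-0.7 -0.4 -0.2 -1.   0.5  0.1 -0.1  0.5 -0.6 -1.4  0.8 -0.7 -0.5 -1.
  0.1  0.8 -0.1 -0.3  0.2  1.1]
cam in tool [ 0.07236514  0.00072458 -0.13990798]
squeezer [0.6276237  0.45017031 0.17      ] start loc [0.68544161 0.24062458 0.24282486] [ 145.            0.         -170.13165004]
hook [0.06672151 0.28145943]
hook [0.02135007 0.28950729]
hook [-0.01804019  0.2861729 ]
catch [-0.12148857  0.22966129]
catch [-0.1551033   0.19357836]
catch [-0.17655344  0.14917319]
catch [-0.18392292  0.10041235]
[0.4401, 0.4183, -0.2566] [0.0002, -0.0018, 2.7025]
[0.4401, 0.4183, -0.2066] [-0.1821, -0.8187, 2.5907]
```

```bash
python3 -m handwheel '[[0,0,-0.06,0,0,0.18],[0,0,-0.12,0,0,0.37],[0.03,0.03,-0.17,0,0,0.55],[0.08,0.08,-0.2,0,0,0.73],[0.13,0.12,-0.22,0,0,0.92],[0.17,0.16,-0.24,0,0,1.1],[0.21,0.20,-0.25,0,0,1.28],[0.25,0.24,-0.2566,0,0,1.46]]' 1; python3 -c "
from h import *
from plant import ctrl
print(ctrl.get_obs()['joint_pos'])
rows([(.12,.02,.5,90),(.12,.02,.45,55)])"
```

```text
clock: 1.15
tool_pos: [0.3524, 0.3588, 0.4998]
orientation: [-180.0, 0.1, -99.3]
force: [1.1, 0.8, 0.4]
opening: 0.0129
[ 6.79319459e+01  4.71369557e-01  7.96298785e+00  3.55593752e-03
 -9.74385862e+01 -7.71842912e+01]
[0.2019, -0.1744, -0.0003] [0.0003, 0.0009, 1.2371]
[0.2019, -0.1744, 0.0497] [-0.5297, -0.3763, 1.1966]
```

```bash
python3 -m handwheel '[[0.04,-0.035,0,-0.07,-0.05,0.15],[0.08,-0.07,0,-0.14,-0.1,0.3],[0.12,-0.105,0,-0.21,-0.15,0.45],[0.16,-0.14,0,-0.28,-0.2,0.6],[0.2019,-0.1744,0,-0.35,-0.25,0.75],[0.2019,-0.1744,0,-0.42,-0.3,0.9],[0.2019,-0.1744,0,-0.48,-0.34,1.05],[0.2019,-0.1744,0,-0.5297,-0.3763,1.1966]]' 1; python3 -c "
from h import *
from plant import ctrl
o=ctrl.get_obs();print(o['joint_pos'],loc(o['tool_pos']))
rows([(.12,.02,.45,55)])"
```

```text
clock: 2.15
tool_pos: [0.4932, 0.1335, 0.4985]
orientation: [144.9, -0.2, -170.2]
force: [-0.9, -0.6, 0.7]
opening: 0.0005
[   9.31271258    3.26894895   16.22690956  -35.82564152 -101.03711148
  -97.23002641] [0.12176343 0.01858676 0.49847065]
[0.0012, -0.0293, 0.0387] [0.0012, -0.0026, -0.0025]
```

```bash
python3 -c "
from h import *
h=hook(1.85,55,.003,.03);print(h)
rows([(h[0],.02,h[1]+.06,55),(h[0],.02,h[1],55)])"
```

```text
[0.09129607 0.29866672]
[0.0009, -0.1053, 0.0969] [0.0012, -0.0026, -0.0025]
[0.0007, -0.1397, 0.146] [0.0012, -0.0026, -0.0025]
```

```bash
python3 -m handwheel '[[0,-0.035,0.032,0,0,0],[0,-0.07,0.064,0,0,0],[0,-0.105,0.097,0,0,0],[0,-0.122,0.121,0,0,0],[0,-0.1397,0.146,0,0,0],[0,-0.1397,0.146,0,0,0]]' 1; python3 -c "
from h import *
from plant import ctrl
import cv2
for n in ('scene','top'):
    s=ctrl.snapshot(n)['img']; a=s[100:220,270:390] if n=='scene' else s[140:260,260:400]
    cv2.imwrite(f'pics/{n}1.png',cv2.resize(a,None,fx=5,fy=5,interpolation=cv2.INTER_CUBIC))
o=ctrl.get_obs();print(o['force'],o['joint_pos'],loc(o['tool_pos']))"
```

```text
clock: 2.9
tool_pos: [0.497, 0.1037, 0.2972]
orientation: [145.0, -0.3, -169.8]
force: [0.3, 0.4, -0.5]
opening: 0.0004
[ 0.44698015 -0.59948203  1.44615019] [  6.17730865   8.38151781  -2.75770876 -35.12183143 -83.17046206
 -80.33142487] [0.09142849 0.01856299 0.30016134]
```

View pics/scene1.png

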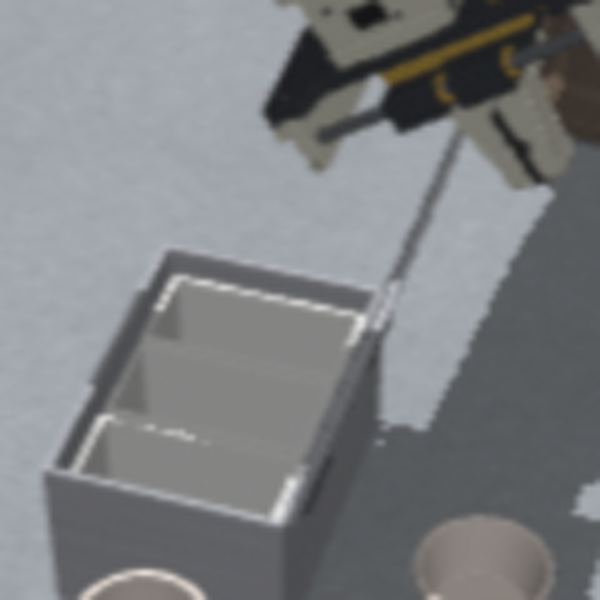

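View pics/top1.png

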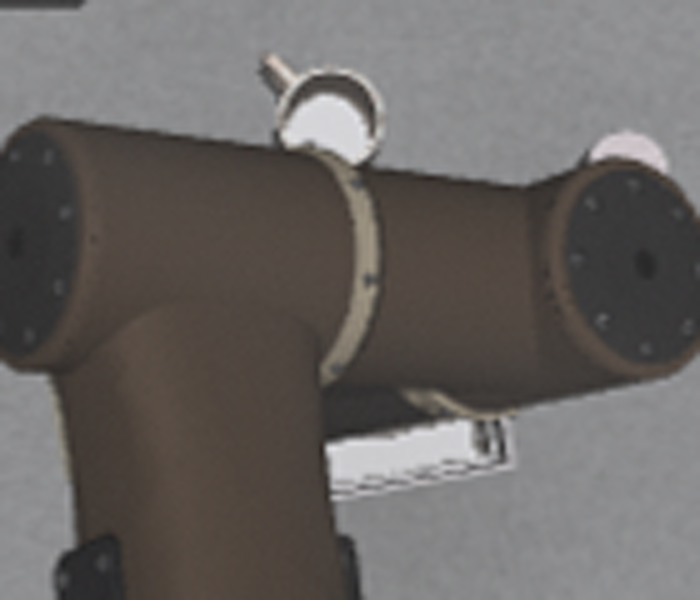

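```bash
python3 -c "
from h import *
from plant import ctrl
import cv2
o=ctrl.get_obs();p=o['tool_pos'];R=Ro.from_euler('xyz',o['orientation'],degrees=True).as_matrix()
s=ctrl.snapshot('scene')['img'];a=s[80:220,250:410]
k=5;im=cv2.resize(a,None,fx=k,fy=k,interpolation=cv2.INTER_CUBIC)[:600]
def d(v,col):
    q=(proj('scene',p+R@np.array(v))-[250,80]+.5)*k; cv2.circle(im,tuple(int(i) for i in q),4,col,-1); print(v,q)
d([0,0,0],(0,0,255))
for x in(-.0095,.0095):
  for y in(-.021,.021): d([x,y,.017],(0,255,0)); d([x,y,-.02],(255,0,0))
for y in(-.0965,.0965): d([0,y,-.049],(0,255,255))
cv2.imwrite('pics/scene2.png',im)
for i in range(1):
    s=ctrl.snapshot('wrist');cv2.imwrite('pics/wrist2.png',s['img'])
"
```

```text
[0, 0, 0] [629.07905403 246.36030631]
[-0.0095, -0.021, 0.017] [606.60932903 295.37506474]
[-0.0095, -0.021, -0.02] [569.57349163 240.51633538]
[-0.0095, 0.021, 0.017] [677.38525825 270.67393974]
[-0.0095, 0.021, -0.02] [640.65676184 214.17609712]
[0.0095, -0.021, 0.017] [615.15239828 272.62593961]
[0.0095, -0.021, -0.02] [578.64251425 217.99244536]
[0.0095, 0.021, 0.017] [685.3618874 247.6875744]
[0.0095, 0.021, -0.02] [649.15871416 191.43395851]
[0, -0.0965, -0.049] [424.45622798 232.03709052]
[0, 0.0965, -0.049] [751.67933919 103.99353945]
```

View pics/scene2.png

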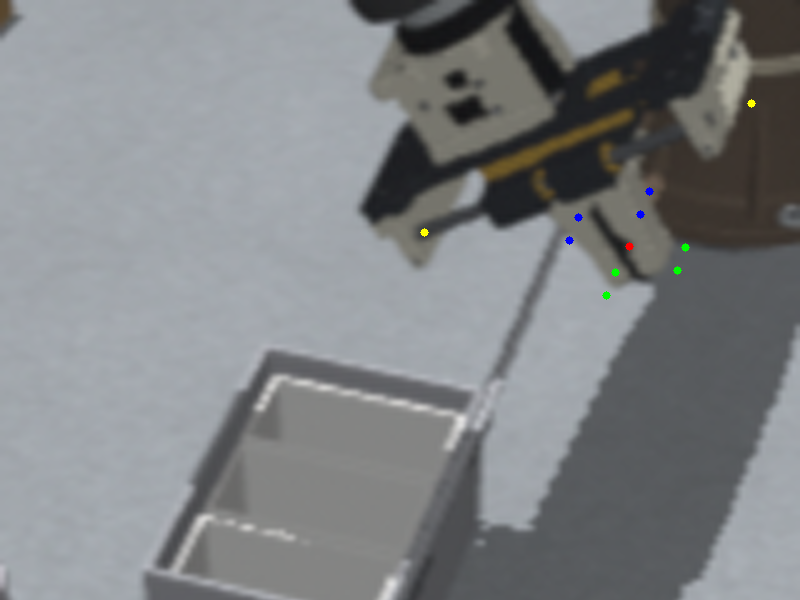

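View pics/wrist2.png

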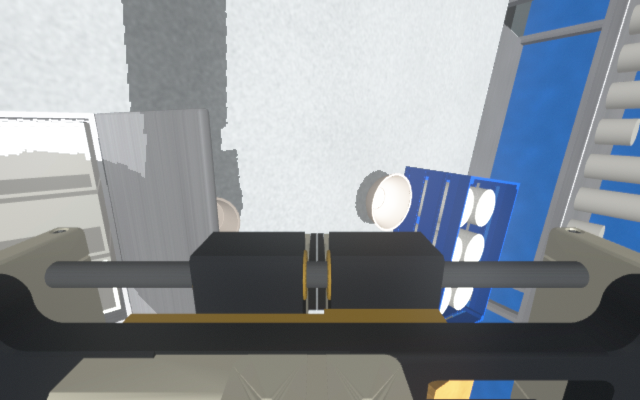

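```bash
python3 -c "
from h import *
for th in (1.9,1.8,1.7,1.6,1.5,1.42,1.36,1.31):
    h=hook(th,55); print(th); rows([(h[0],.02,h[1],55)])
"
```

```text
1.9
[0.0019, -0.0266, 0.0085] [-0.0011, -0.0017, 0.0056]
1.8
[0.002, -0.0365, -0.0047] [-0.0011, -0.0017, 0.0056]
1.7
[0.0021, -0.0477, -0.0168] [-0.0011, -0.0017, 0.0056]
1.6
[0.0022, -0.0601, -0.0278] [-0.0011, -0.0017, 0.0056]
1.5
[0.0023, -0.0735, -0.0374] [-0.0011, -0.0017, 0.0056]
1.42
[0.0023, -0.0848, -0.0442] [-0.0011, -0.0017, 0.0056]
1.36
[0.0024, -0.0937, -0.0486] [-0.0011, -0.0017, 0.0056]
1.31
[0.0024, -0.1013, -0.0519] [-0.0011, -0.0017, 0.0056]
```

```bash
python3 -m handwheel '[[0.001,-0.01,0.003,0,0,0],[0.002,-0.02,0.006,0,0,0],[0.002,-0.0266,0.0085,0,0,0],[0.002,-0.0315,0.002,0,0,0],[0.002,-0.0365,-0.0047,0,0,0],[0.002,-0.042,-0.0105,0,0,0],[0.002,-0.0477,-0.0168,0,0,0],[0.002,-0.0477,-0.0168,0,0,0]]' 1; python3 -c "
from h import *
from plant import ctrl
import cv2
o=ctrl.get_obs();print(o['force'],loc(o['tool_pos']))
s=ctrl.snapshot('scene')['img'];a=s[80:200,250:410]
cv2.imwrite('pics/scene3.png',cv2.resize(a,None,fx=5,fy=5,interpolation=cv2.INTER_CUBIC))
for th in (1.6,1.5,1.42,1.36,1.31):
    h=hook(th,55); print(th); rows([(h[0],.02,h[1],55)])"
```

```text
clock: 4.1
tool_pos: [0.5052, 0.0547, 0.2862]
orientation: [145.1, 0.0, -169.9]
force: [0.2, 1.6, 1.5]
opening: 0.0006
[0.23593058 1.62808963 1.54894212] [0.04209932 0.02030381 0.28616839]
1.6
[-0.0003, -0.0113, -0.0119] [-0.0011, -0.0026, 0.0039]
1.5
[-0.0002, -0.0247, -0.0216] [-0.0011, -0.0026, 0.0039]
1.42
[-0.0001, -0.036, -0.0283] [-0.0011, -0.0026, 0.0039]
1.36
[-0.0001, -0.0449, -0.0328] [-0.0011, -0.0026, 0.0039]
1.31
[-0.0, -0.0525, -0.0361] [-0.0011, -0.0026, 0.0039]
```

View pics/scene3.png

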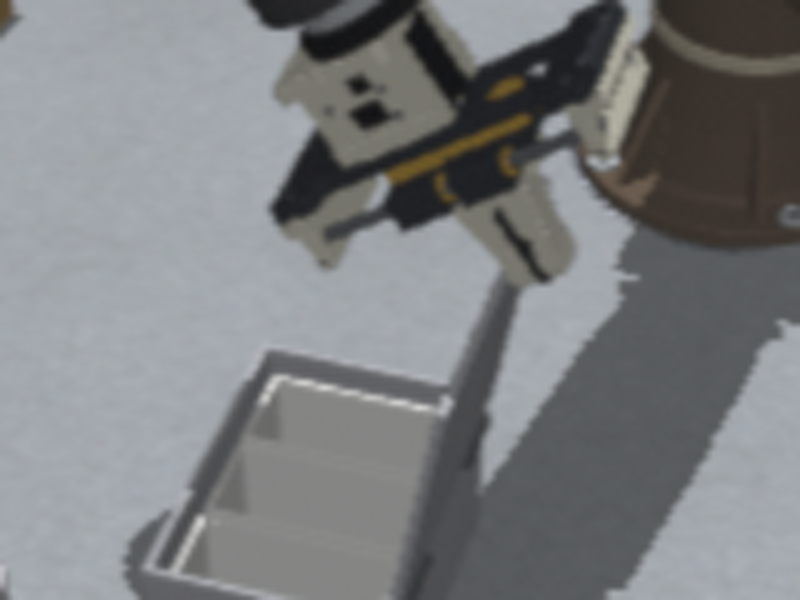

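```bash
python3 -m handwheel '[[0,-0.0055,-0.006,0,0,0],[0,-0.0113,-0.0119,0,0,0],[0,-0.018,-0.017,0,0,0],[0,-0.0247,-0.0216,0,0,0],[0,-0.030,-0.025,0,0,0],[0,-0.036,-0.0283,0,0,0],[0,-0.042,-0.031,0,0,0],[0,-0.048,-0.034,0,0,0]]' 1; python3 -c "
from h import *
from plant import ctrl
import cv2
o=ctrl.get_obs();print(o['force'],loc(o['tool_pos']))
s=ctrl.snapshot('scene')['img'];a=s[80:200,250:410]
cv2.imwrite('pics/scene4.png',cv2.resize(a,None,fx=5,fy=5,interpolation=cv2.INTER_CUBIC))
c=catch(.9,55,.003,.006);print(c)
rows([(.0,.02,.315,55),(-.06,.02,.328,55),(-.12,.02,.325,55),(-.155,.02,.28,55),(-.155,.02,.24,55),(c[0],.02,c[1],55)])"
```

```text
clock: 5.15
tool_pos: [0.5153, -0.003, 0.286]
orientation: [145.0, -0.0, -169.8]
force: [0.2, 0.3, 2.2]
opening: 0.0002
[0.19513015 0.31908931 2.24822834] [-0.01643962  0.02027346  0.28595049]
[-0.12640348  0.22621983]
[-0.0004, 0.0308, -0.0143] [-0.0012, -0.0039, 0.0035]
[-0.0001, -0.0109, -0.0593] [-0.0012, -0.0039, 0.0035]
[0.0002, -0.0618, -0.0912] [-0.0012, -0.0039, 0.0035]
[0.0004, -0.1163, -0.0743] [-0.0012, -0.0039, 0.0035]
[0.0003, -0.1392, -0.0416] [-0.0012, -0.0039, 0.0035]
[0.0002, -0.1236, -0.0139] [-0.0012, -0.0039, 0.0035]
```

View pics/scene4.png

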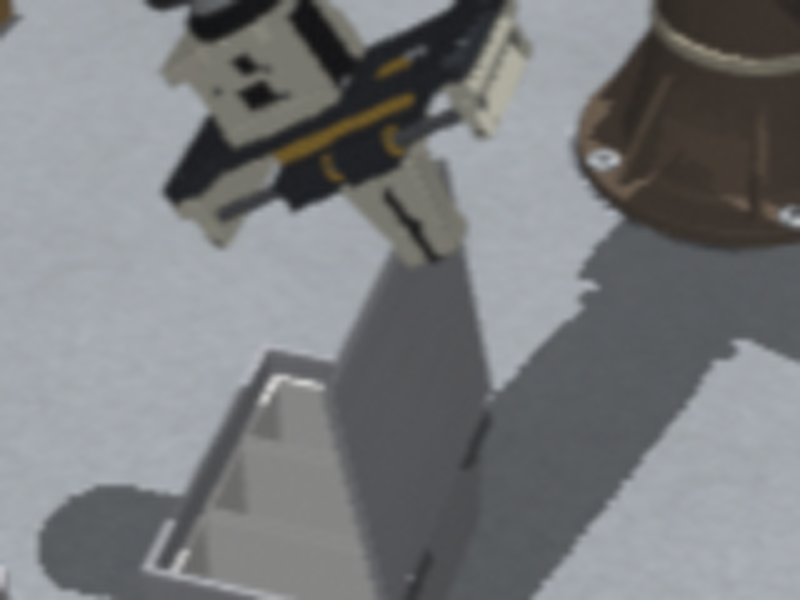

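```bash
python3 -m handwheel '[[0,0.036,-0.0225,0,0,0],[0,0.017,-0.048,0,0,0],[0,-0.032,-0.0825,0,0,0],[0,-0.0915,-0.0935,0,0,0],[0,-0.1285,-0.0585,0,0,0],[0,-0.14,-0.042,0,0,0]]' 1; python3 -c "
from h import *
from plant import ctrl
import cv2
o=ctrl.get_obs();print(o['force'],loc(o['tool_pos']))
s=ctrl.snapshot('scene')['img'];a=s[80:200,250:410]
im=cv2.resize(a,None,fx=5,fy=5,interpolation=cv2.INTER_CUBIC)
for th,col in((1.2,(0,0,255)),(1.0,(0,255,0)),(.8,(255,0,0))):
    for b in(-.1,.1):
        l=lidc(th,.0);q=(proj('scene',W(l[0],b,l[1]))-[250,80]+.5)*5;cv2.circle(im,tuple(int(i) for i in q),4,col,-1)
cv2.imwrite('pics/scene5.png',im)
for g in(.02,.006):
  c=catch(.9,55,.003,g);print(c);rows([(c[0],.02,c[1],55)])"
```

```text
clock: 5.95
tool_pos: [0.5386, -0.1396, 0.2369]
orientation: [144.9, -0.3, -169.9]
force: [0.1, 0.7, 0.8]
opening: 0.0002
[0.09750433 0.74282693 0.75037517] [-0.15502718  0.02072214  0.23689467]
[-0.13787161  0.21818976]
[-0.001, 0.003, 0.0237] [0.003, -0.0078, -0.0001]
[-0.12640348  0.22621983]
[-0.001, 0.017, 0.0237] [0.003, -0.0078, -0.0001]
```

View pics/scene5.png

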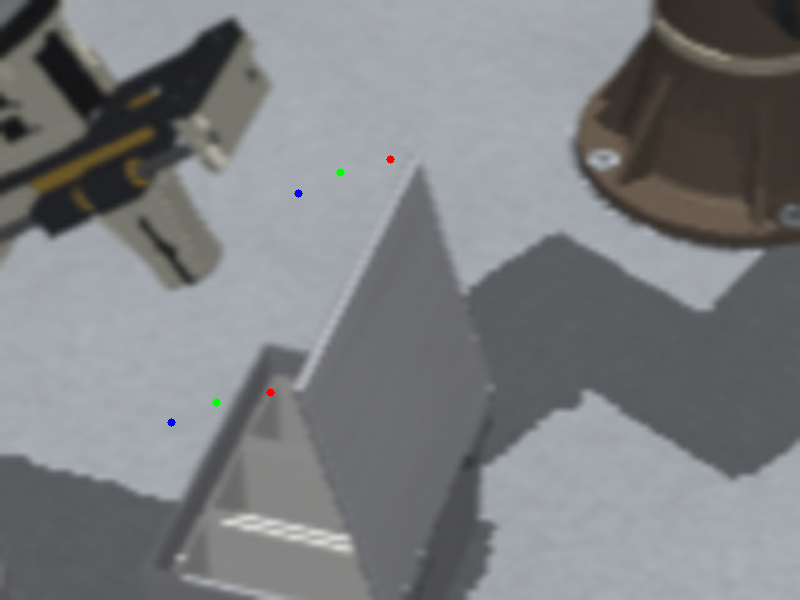

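```bash
python3 -m handwheel '[[-0.001,0.008,0.012,0,-0.008,0],[-0.001,0.016,0.0237,0,-0.008,0],[-0.001,0.023,0.0237,0,-0.008,0],[-0.001,0.023,0.0237,0,-0.008,0]]' 1
cat > look.py <<'E'
from h import *
from plant import ctrl
import cv2,sys
o=ctrl.get_obs();print(np.round(o['force'],2),np.round(loc(o['tool_pos']),4),np.round(o['joint_pos'],1))
s=ctrl.snapshot('scene')['img'];a=s[80:200,240:400]
im=cv2.resize(a,None,fx=5,fy=5,interpolation=cv2.INTER_CUBIC)
for th,col in zip((1.1,1,.9,.8,.6,.4,.2,0),((0,0,255),(0,255,0),(255,0,0),(0,255,255))*2):
    for b in(-.1,.1):
        l=lidc(th,.0);q=(proj('scene',W(l[0],b,l[1]))-[240,80]+.5)*5;cv2.circle(im,tuple(int(i) for i in q),3,col,-1)
cv2.imwrite(sys.argv[1],im)
E
python3 look.py pics/s6.png
```

```text
clock: 6.5
tool_pos: [0.5353, -0.1063, 0.2359]
orientation: [145.1, 0.5, -170.0]
force: [0.5, 0.3, 0.4]
opening: 0.0006
[0.49 0.29 0.41] [-0.1216  0.0183  0.2359] [-14.   20.6   3.9 -31.7 -88.9 -60.7]
```

View pics/s6.png

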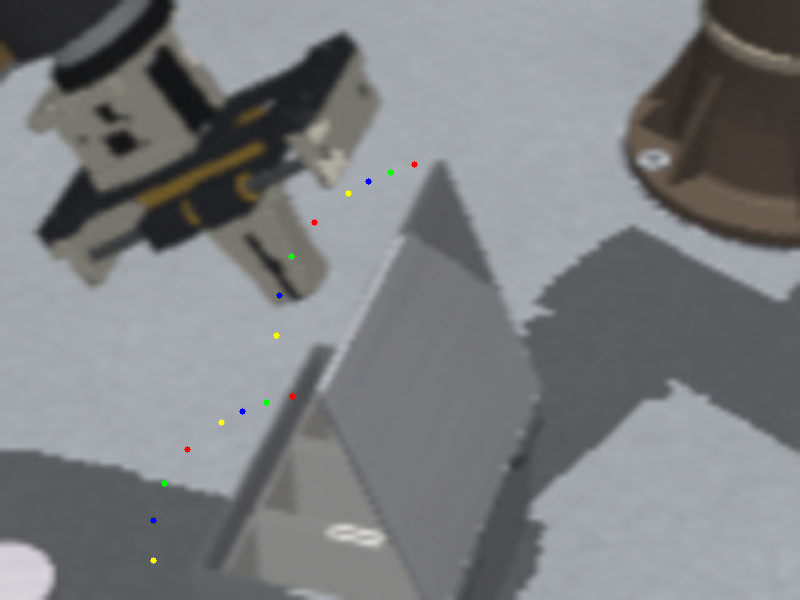

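```bash
python3 -c "
from h import *
T=np.array([-.1216,.2359]);z,n=zn(55)
for th in(1.1,1.05,1,.95,.9,.85,.8):
    d=lidc(th)-T;print(th,d@n,d@z, lidc(th))
print(proj('scene',W(*[lidc(.9)[0],.02,lidc(.9)[1]])), (proj('scene',W(-.1216,.0183,.2359))-[240,80]+.5)*5)
"
```

```text
1.1 0.050431488244224186 0.009494084707577474 [-0.07484336  0.25704921]
1.05 0.04223690019394029 0.008546958432874622 [-0.08209922  0.25312483]
1 0.034005216660485685 0.008010574522656858 [-0.08914988  0.24884271]
0.95 0.02575701256571611 0.00788627365735638 [-0.09597771  0.24421356]
0.9 0.017512904124286865 0.008174366524401807 [-0.10256564  0.23924894]
0.85 0.009293497313852766 0.00887413304166135 [-0.10889722  0.23396127]
0.8 0.001119336370855638 0.009983824157273277 [-0.11495661  0.22836375]
[303.75272539 133.10032943] [287.49816127 268.22145637]
```

```bash
python3 -m handwheel '[[0,0,0.007,0,0,0],[0,0,0.007,0,0,0],[0,0,0.007,0,0,0],[0,0,0.007,0,0,0],[0,0,0.007,0,0,0],[0,0,0.007,0,0,0]]' 1; python3 look.py pics/s7.png
```

```text
clock: 7.3
tool_pos: [0.5343, -0.1031, 0.2284]
orientation: [145.0, 0.3, -170.1]
force: [-0.1, -0.5, 0.5]
opening: 0.0002
[-0.07 -0.54  0.46] [-0.1184  0.0187  0.2284] [-13.8  20.8   3.2 -31.8 -88.1 -60.6]
```

View pics/s7.png

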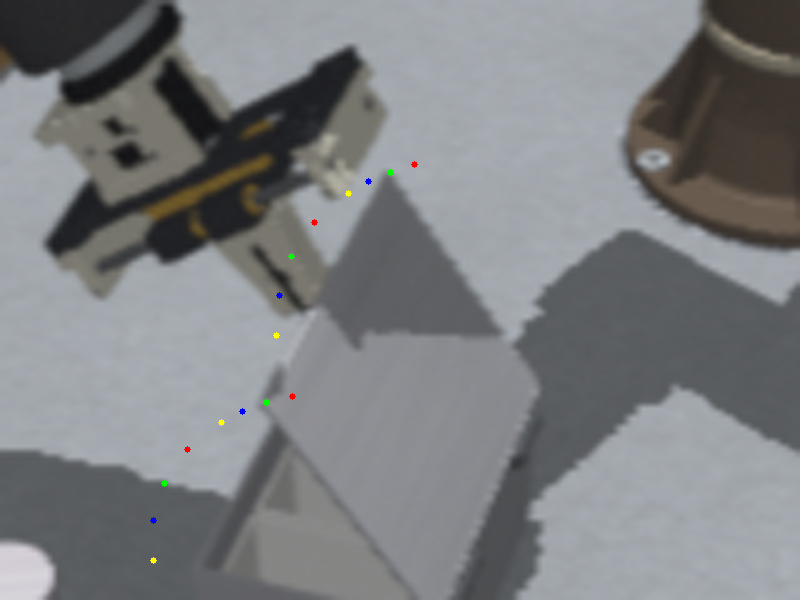

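```bash
python3 -m handwheel '[[0,0,0,0,0,0],[0,0,0,0,0,0],[0,0,0,0,0,0],[0,0,0,0,0,0],[0,0,0,0,0,0],[0,0,0,0,0,0]]' 1; python3 look.py pics/s8.png
```

```text
clock: 8.1
tool_pos: [0.5343, -0.1031, 0.2284]
orientation: [145.0, 0.3, -170.1]
force: [0.5, -0.9, -2.1]
opening: 0.0005
[ 0.49 -0.94 -2.12] [-0.1184  0.0187  0.2284] [-13.8  20.8   3.2 -31.8 -88.1 -60.6]
```

View pics/s8.png

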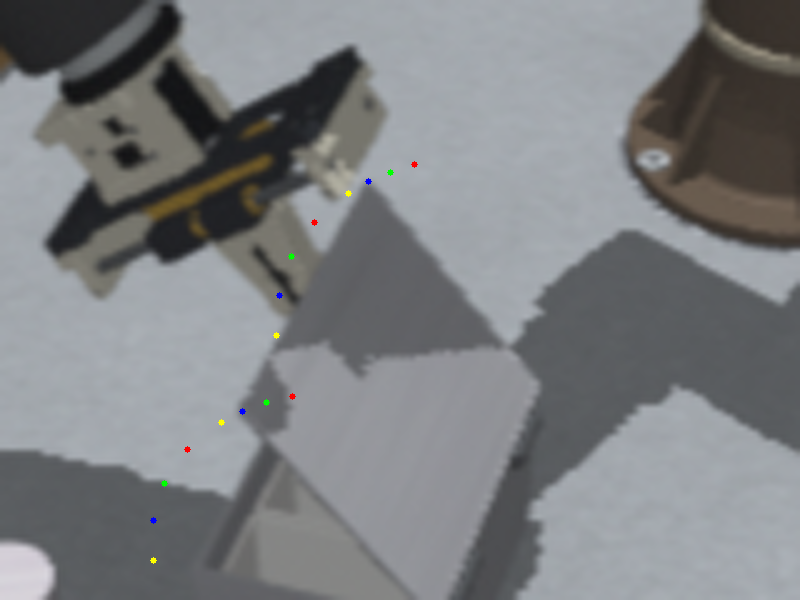

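```bash
cat > low.py <<'E'
from h import *
import sys
ths=[float(x) for x in sys.argv[1:]]
phi=lambda th:45+10*max(th,0)/.9
from plant import ctrl
o=ctrl.get_obs();l=loc(o['tool_pos']);print('loc',l, Ro.from_matrix(Rt(55).T@Ro.from_euler('xyz',o['orientation'],degrees=True).as_matrix()).as_rotvec(True))
R=Ro.from_euler('xyz',o['orientation'],degrees=True).as_matrix()
for th in ths:
    c=catch(th,phi(th),.001,-.0015); print(th,np.round(c,4)); rows([(c[0],.0187,c[1],phi(th))])
E
python3 low.py .9 .86 .82 .78 .74 .70 .66
```

```text
loc [-0.11834889  0.01871622  0.22838959] [ 0.04313804 -0.25282703 -0.2383987 ]
0.9 [-0.1191  0.2289]
[-0.0, -0.0003, -0.0008] [-0.0008, 0.0044, 0.0042]
0.86 [-0.1241  0.2246]
[0.0, -0.0069, -0.0002] [-0.0085, 0.0044, 0.0042]
0.82 [-0.129  0.22 ]
[0.0, -0.0135, 0.0008] [-0.0163, 0.0044, 0.0042]
0.78 [-0.1336  0.2153]
[0.0001, -0.02, 0.002] [-0.024, 0.0044, 0.0042]
0.74 [-0.1381  0.2104]
[0.0001, -0.0265, 0.0035] [-0.0318, 0.0043, 0.0042]
0.7 [-0.1423  0.2053]
[0.0001, -0.0329, 0.0052] [-0.0395, 0.0043, 0.0042]
0.66 [-0.1464  0.2   ]
[0.0002, -0.0392, 0.0072] [-0.0473, 0.0043, 0.0043]
```

```bash
python3 -m handwheel '[[0,-0.0025,0,-0.002,0,0],[0,-0.0055,0,-0.006,0,0],[0,-0.0085,0,-0.0105,0,0],[0,-0.0117,0.0005,-0.0144,0,0],[0,-0.015,0.001,-0.018,0,0],[0,-0.0182,0.0016,-0.022,0,0],[0,-0.0215,0.0023,-0.026,0,0],[0,-0.0248,0.003,-0.03,0,0]]' 1; python3 look.py pics/s9.png; python3 low.py .7 .66 .62 .58 .54 .5 .46
```

```text
clock: 9.15
tool_pos: [0.5376, -0.1215, 0.2115]
orientation: [143.3, 0.3, -170.1]
force: [-0.3, -0.2, -0.4]
opening: 0.0004
[-0.25 -0.21 -0.39] [-0.1371  0.0186  0.2115] [-16.2  23.5   4.3 -32.6 -88.9 -57.8]
loc [-0.13733871  0.0186554   0.21107489] [-1.70598364 -0.23709691 -0.21139609]
0.7 [-0.1423  0.2053]
[0.0001, -0.0075, 0.0016] [-0.009, 0.0041, 0.0038]
0.66 [-0.1464  0.2   ]
[0.0001, -0.0139, 0.0034] [-0.0168, 0.0041, 0.0038]
0.62 [-0.1503  0.1946]
[0.0001, -0.0202, 0.0055] [-0.0245, 0.004, 0.0038]
0.58 [-0.1539  0.1891]
[0.0002, -0.0264, 0.0078] [-0.0323, 0.004, 0.0038]
0.54 [-0.1573  0.1833]
[0.0002, -0.0326, 0.0103] [-0.04, 0.004, 0.0038]
0.5 [-0.1605  0.1775]
[0.0002, -0.0386, 0.0131] [-0.0478, 0.004, 0.0038]
0.46 [-0.1635  0.1715]
[0.0003, -0.0446, 0.0161] [-0.0556, 0.004, 0.0039]
```

View pics/s9.png

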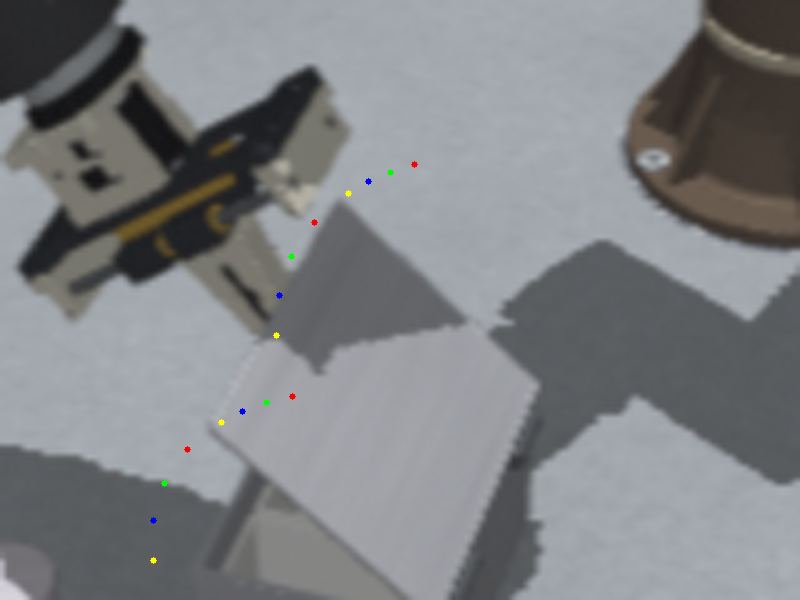

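```bash
python3 -m handwheel '[[0,-0.0015,0.0003,-0.002,0,0],[0,-0.0035,0.0007,-0.004,0,0],[0,-0.0055,0.0012,-0.0065,0,0],[0,-0.0075,0.0016,-0.009,0,0],[0,-0.0096,0.0022,-0.0115,0,0],[0,-0.0117,0.0028,-0.014,0,0],[0,-0.0139,0.0034,-0.0168,0,0],[0,-0.016,0.004,-0.0194,0,0]]' 1; python3 -c "
from plant import ctrl
print(ctrl.get_obs()['force'],ctrl.get_obs()['force'])"; python3 low.py .62 .58 .54 .5 .46
```

```text
clock: 10.2
tool_pos: [0.5395, -0.1318, 0.1988]
orientation: [142.2, 0.3, -170.1]
force: [-0.5, -1.2, -1.5]
opening: 0.0006
[-0.48208503 -1.168306   -1.47891453] [-0.48208503 -1.168306   -1.47891453]
loc [-0.1474794   0.01850232  0.19881122] [-2.80003069 -0.24708546 -0.24120854]
0.62 [-0.1503  0.1946]
[0.0002, -0.0048, 0.0016] [-0.0054, 0.0042, 0.0043]
0.58 [-0.1539  0.1891]
[0.0003, -0.011, 0.0038] [-0.0132, 0.0042, 0.0043]
0.54 [-0.1573  0.1833]
[0.0003, -0.0172, 0.0062] [-0.0209, 0.0042, 0.0044]
0.5 [-0.1605  0.1775]
[0.0003, -0.0234, 0.0089] [-0.0287, 0.0041, 0.0044]
0.46 [-0.1635  0.1715]
[0.0004, -0.0294, 0.0118] [-0.0365, 0.0041, 0.0044]
```

Supported at about 0.65 with roughly 1.9 N. Continuing the lowering.

```bash
python3 -m handwheel '[[0,-0.0022,0.0008,-0.0027,0,0],[0,-0.0048,0.0016,-0.0054,0,0],[0,-0.0073,0.0025,-0.0085,0,0],[0,-0.0098,0.0034,-0.0117,0,0],[0,-0.0123,0.0043,-0.0148,0,0],[0,-0.0147,0.0052,-0.0178,0,0],[0,-0.0172,0.0062,-0.0209,0,0],[0,-0.0197,0.0073,-0.024,0,0]]' 1; python3 look.py pics/s10.png; python3 low.py .5 .46 .42 .38 .34
```

```text
clock: 11.2
tool_pos: [0.5415, -0.1426, 0.181]
orientation: [140.8, 0.3, -170.1]
force: [-1.3, -0.6, -1.3]
opening: 0.0003
[-1.29 -0.59 -1.34] [-0.1585  0.0184  0.181 ] [-19.   27.4   5.5 -33.7 -89.4 -54.1]
loc [-0.1586586   0.01845992  0.18053166] [-4.19109264 -0.23301898 -0.22345783]
0.5 [-0.1605  0.1775]
[0.0003, -0.0033, 0.0012] [-0.0044, 0.0039, 0.0041]
0.46 [-0.1635  0.1715]
[0.0003, -0.0094, 0.004] [-0.0122, 0.0039, 0.0041]
0.42 [-0.1662  0.1654]
[0.0003, -0.0154, 0.007] [-0.0199, 0.0039, 0.0041]
0.38 [-0.1686  0.1592]
[0.0004, -0.0212, 0.0102] [-0.0277, 0.0039, 0.0041]
0.34 [-0.1709  0.1529]
[0.0004, -0.0269, 0.0137] [-0.0354, 0.0038, 0.0041]
```

View pics/s10.png

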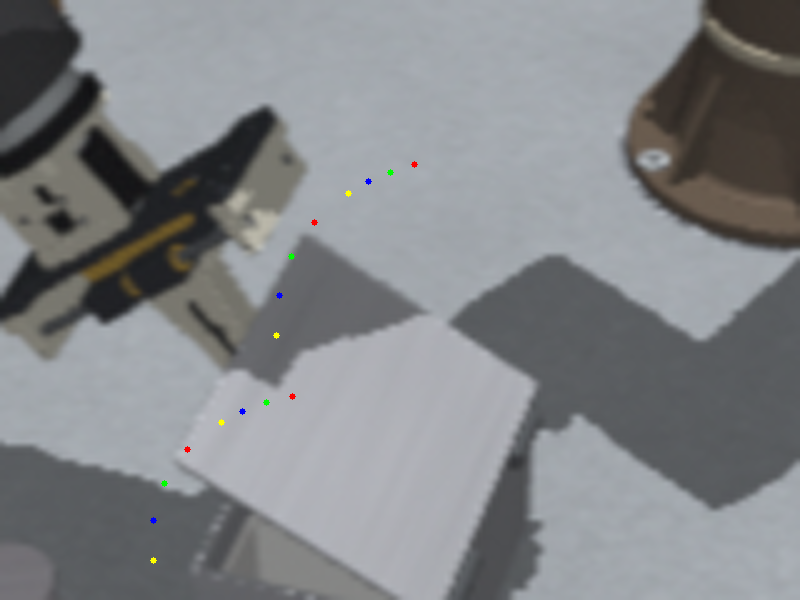

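```bash
python3 -m handwheel '[[0,-0.002,0.0006,-0.0025,0,0],[0,-0.0045,0.0017,-0.0058,0,0],[0,-0.007,0.0028,-0.009,0,0],[0,-0.0094,0.004,-0.0122,0,0],[0,-0.0119,0.0052,-0.0153,0,0],[0,-0.0142,0.0064,-0.0184,0,0],[0,-0.0166,0.0076,-0.0215,0,0],[0,-0.019,0.0089,-0.0246,0,0]]' 1;  python3 low.py .36 .32 .28 .24 .2
```

```text
clock: 12.25
tool_pos: [0.5432, -0.1516, 0.162]
orientation: [139.4, 0.3, -170.1]
force: [-0.5, -0.8, -1.0]
opening: 0.0004
loc [-0.16760956  0.01825952  0.16203474] [-5.58708992 -0.23927935 -0.24997531]
0.36 [-0.1698  0.1561]
[0.0005, -0.0055, 0.0031] [-0.0072, 0.0039, 0.0046]
0.32 [-0.1719  0.1497]
[0.0005, -0.0113, 0.0065] [-0.015, 0.0039, 0.0046]
0.28 [-0.1738  0.1433]
[0.0006, -0.0168, 0.0102] [-0.0227, 0.0039, 0.0046]
0.24 [-0.1754  0.1368]
[0.0006, -0.0223, 0.0141] [-0.0305, 0.0039, 0.0046]
0.2 [-0.1767  0.1303]
[0.0006, -0.0276, 0.0182] [-0.0382, 0.0039, 0.0046]
```

```bash
python3 -m handwheel '[[0,-0.0018,0.0009,-0.002,0,0],[0,-0.004,0.0022,-0.005,0,0],[0,-0.0063,0.0035,-0.008,0,0],[0,-0.0086,0.0049,-0.0115,0,0],[0,-0.0113,0.0065,-0.015,0,0],[0,-0.0135,0.0079,-0.018,0,0],[0,-0.0157,0.0094,-0.021,0,0],[0,-0.0179,0.011,-0.0243,0,0]]' 1;  python3 look.py pics/s11.png; python3 low.py .24 .2 .16 .12 .08 .04 0 -.03
```

```text
clock: 13.25
tool_pos: [0.5444, -0.1579, 0.1421]
orientation: [138.0, 0.3, -170.1]
force: [-0.2, -1.1, -1.0]
opening: -0.0001
[-0.23 -1.13 -0.96] [-0.174   0.0181  0.1421] [-21.3  31.9   6.3 -35.1 -89.3 -50.3]
loc [-0.17410588  0.01824771  0.14159183] [-6.99738091 -0.22469688 -0.22985128]
0.24 [-0.1754  0.1368]
[0.0005, -0.0041, 0.0027] [-0.0059, 0.0037, 0.0043]
0.2 [-0.1767  0.1303]
[0.0005, -0.0095, 0.0067] [-0.0136, 0.0036, 0.0043]
0.16 [-0.1778  0.1237]
[0.0006, -0.0147, 0.0109] [-0.0214, 0.0036, 0.0043]
0.12 [-0.1786  0.117 ]
[0.0006, -0.0198, 0.0153] [-0.0291, 0.0036, 0.0043]
0.08 [-0.1792  0.1103]
[0.0006, -0.0247, 0.0198] [-0.0369, 0.0036, 0.0043]
0.04 [-0.1795  0.1036]
[0.0007, -0.0294, 0.0246] [-0.0446, 0.0036, 0.0043]
0.0 [-0.1795  0.0969]
[0.0007, -0.0339, 0.0296] [-0.0524, 0.0036, 0.0043]
-0.03 [-0.1794  0.092 ]
[0.0007, -0.0372, 0.0333] [-0.0524, 0.0036, 0.0043]
```

View pics/s11.png

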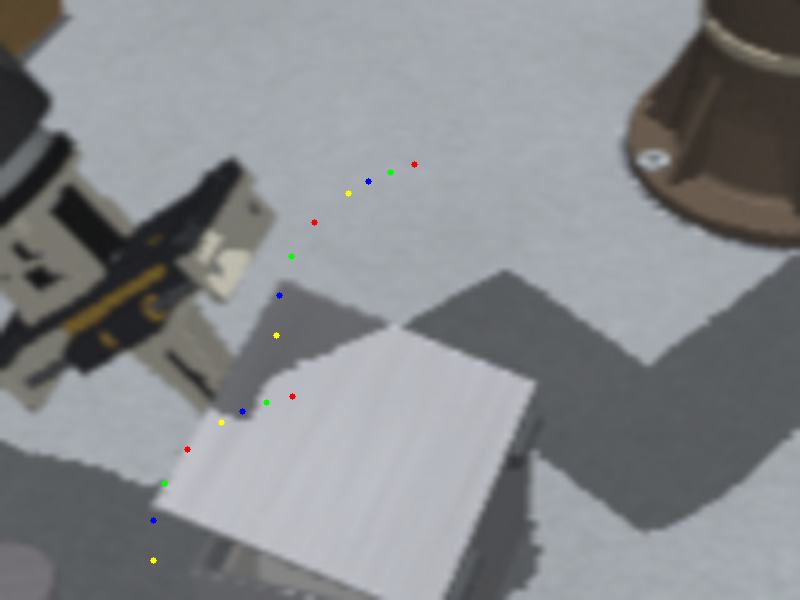

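```bash
python3 -m handwheel '[[0,-0.002,0.0013,-0.003,0,0],[0,-0.0041,0.0027,-0.0059,0,0],[0,-0.006,0.0042,-0.0088,0,0],[0,-0.008,0.0056,-0.0115,0,0],[0,-0.01,0.0071,-0.0144,0,0],[0,-0.012,0.0087,-0.0174,0,0],[0,-0.0138,0.0102,-0.02,0,0],[0,-0.0155,0.0116,-0.0225,0,0]]' 1;  python3 low.py  .12 .08 .06 .04 .02 0 -.03
```

```text
clock: 14.3
tool_pos: [0.5451, -0.1616, 0.1231]
orientation: [136.7, 0.3, -170.1]
force: [-0.0, -1.1, -1.0]
opening: 0.0006
loc [-0.17782386  0.01801833  0.12307214] [-8.26372738 -0.23447413 -0.25696089]
0.12 [-0.1786  0.117 ]
[0.0007, -0.0047, 0.0039] [-0.007, 0.0037, 0.0048]
0.08 [-0.1792  0.1103]
[0.0008, -0.0097, 0.0084] [-0.0148, 0.0037, 0.0048]
0.06 [-0.1794  0.107 ]
[0.0008, -0.0121, 0.0107] [-0.0187, 0.0037, 0.0048]
0.04 [-0.1795  0.1036]
[0.0008, -0.0145, 0.013] [-0.0225, 0.0037, 0.0048]
0.02 [-0.1795  0.1003]
[0.0008, -0.0169, 0.0154] [-0.0264, 0.0037, 0.0048]
0.0 [-0.1795  0.0969]
[0.0008, -0.0191, 0.0179] [-0.0303, 0.0037, 0.0048]
-0.03 [-0.1794  0.092 ]
[0.0009, -0.0225, 0.0216] [-0.0303, 0.0037, 0.0048]
```

```bash
python3 -m handwheel '[[0,-0.0015,0.0012,-0.002,0,0],[0,-0.003,0.0025,-0.0045,0,0],[0,-0.0047,0.0039,-0.007,0,0],[0,-0.006,0.005,-0.009,0,0],[0,-0.0072,0.0061,-0.011,0,0],[0,-0.0085,0.0073,-0.013,0,0],[0,-0.0097,0.0084,-0.0148,0,0],[0,-0.0109,0.0095,-0.0167,0,0]]' 1; python3 look.py pics/s12.png; python3 low.py  .06 .04 .02 0 -.03 -.06
```

```text
clock: 15.3
tool_pos: [0.5455, -0.1629, 0.1088]
orientation: [135.8, 0.3, -170.1]
force: [-0.4, -0.1, -1.2]
opening: 0.0002
[-0.39 -0.1  -1.19] [-0.1792  0.0179  0.1088] [-22.5  35.3   6.6 -36.2 -88.9 -47.5]
loc [-0.17919582  0.01797465  0.108474  ] [-9.2307191  -0.22568453 -0.24511919]
0.06 [-0.1794  0.107 ]
[0.0007, -0.0011, 0.001] [-0.0018, 0.0036, 0.0046]
0.04 [-0.1795  0.1036]
[0.0008, -0.0036, 0.0033] [-0.0057, 0.0036, 0.0046]
0.02 [-0.1795  0.1003]
[0.0008, -0.0059, 0.0057] [-0.0095, 0.0036, 0.0046]
0.0 [-0.1795  0.0969]
[0.0008, -0.0083, 0.0081] [-0.0134, 0.0035, 0.0046]
-0.03 [-0.1794  0.092 ]
[0.0008, -0.0117, 0.0117] [-0.0134, 0.0035, 0.0046]
-0.06 [-0.1792  0.087 ]
[0.0008, -0.015, 0.0154] [-0.0134, 0.0035, 0.0046]
```

View pics/s12.png

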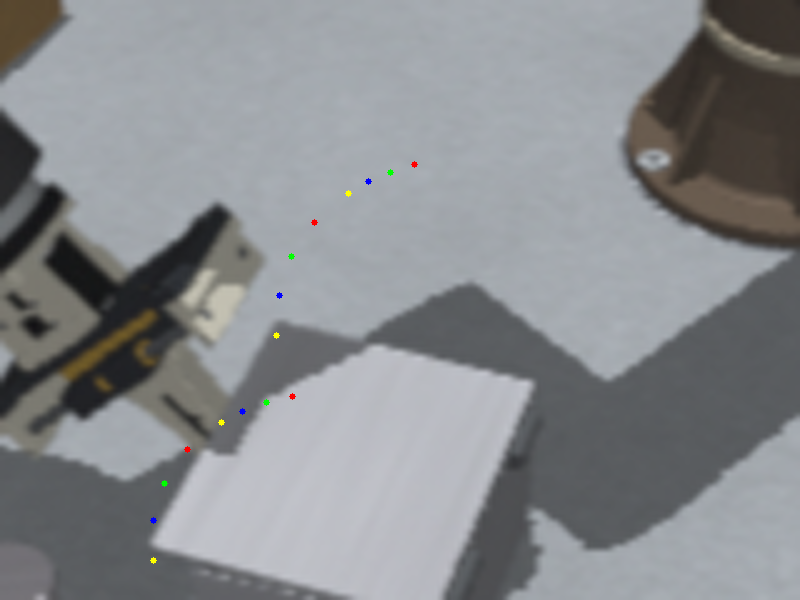

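```bash
python3 -m handwheel '[[0,-0.0012,0.0011,-0.002,0,0],[0,-0.0024,0.0022,-0.004,0,0],[0,-0.0036,0.0033,-0.0057,0,0],[0,-0.0048,0.0045,-0.0076,0,0],[0,-0.0059,0.0057,-0.0095,0,0],[0,-0.007,0.0069,-0.0115,0,0],[0,-0.0083,0.0081,-0.0134,0,0],[0,-0.0094,0.0093,-0.0134,0,0]]' 1; python3 low.py  0 -.03 -.06 -.08
```

```text
clock: 16.35
tool_pos: [0.5456, -0.1632, 0.0955]
orientation: [135.0, 0.3, -170.1]
force: [-0.1, -0.4, 0.1]
opening: 0.0002
loc [-0.1794766   0.01784659  0.09552029] [-9.98612037 -0.23192594 -0.25934843]
0.0 [-0.1795  0.0969]
[0.0008, 0.001, -0.001] [-0.0002, 0.0036, 0.0049]
-0.03 [-0.1794  0.092 ]
[0.0009, -0.0025, 0.0025] [-0.0002, 0.0036, 0.0049]
-0.06 [-0.1792  0.087 ]
[0.0009, -0.0058, 0.0062] [-0.0002, 0.0036, 0.0049]
-0.08 [-0.179   0.0837]
[0.0009, -0.008, 0.0087] [-0.0002, 0.0036, 0.0049]
```

```bash
python3 -m handwheel '[[0,-0.001,0.001,0,0,0],[0,-0.002,0.002,0,0,0],[0,-0.003,0.003,0,0,0],[0,-0.0042,0.0042,0,0,0],[0,-0.0054,0.003,0,0,0],[0,-0.011,-0.0025,0,0,0],[0,-0.021,-0.0125,0,0,0],[0,-0.033,-0.0245,0,0,0]]' 1; python3 look.py pics/s13.png
```

```text
clock: 17.35
tool_pos: [0.5528, -0.2045, 0.0897]
orientation: [135.0, 0.3, -170.1]
force: [1.0, 0.3, 0.4]
opening: 0.0002
[1.   0.34 0.42] [-0.2214  0.0178  0.0897] [-25.4  39.2  10.5 -35.4 -90.9 -45.5]
```

View pics/s13.png

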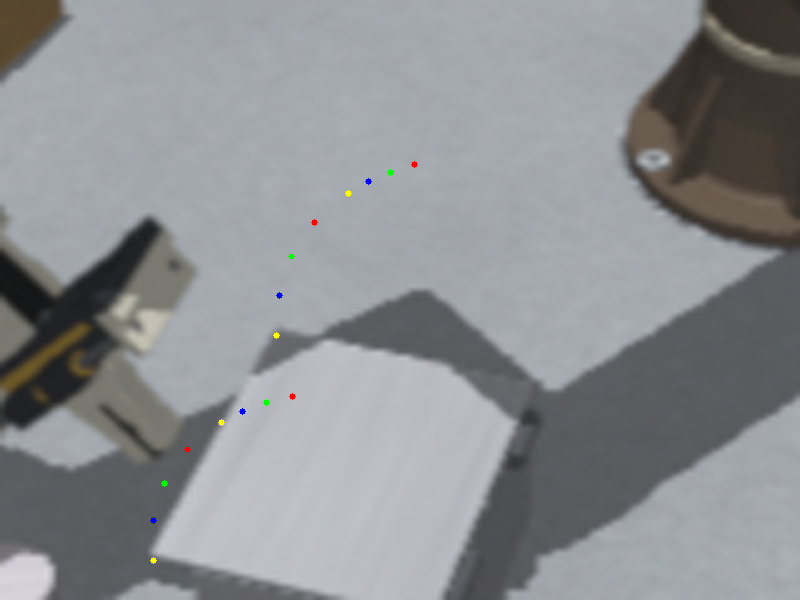

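```bash
python3 -m handwheel '[[0,0.005,-0.025,0,0,0],[0,0.025,-0.055,0,0,0],[0,0.055,-0.085,0,0,0],[0,0.085,-0.115,0,0,0],[0,0.115,-0.145,0,0,0],[0,0.115,-0.145,0,0,0],[0,0.115,-0.145,0,0,0]]' 1; python3 -c "
from h import *
from plant import ctrl
import cv2
a=ctrl.snapshot('scene')['img'];cv2.imwrite('pics/f1.png',a)
b=ctrl.snapshot('top')['img'];cv2.imwrite('pics/f2.png',b)
o=ctrl.get_obs();print(o['force'],loc(o['tool_pos']))"
```

```text
clock: 18.27
tool_pos: [0.555, -0.2247, 0.2732]
orientation: [135.0, 0.3, -170.1]
force: [-0.9, 0.4, -0.8]
opening: 0.0001
[-0.34493941  0.38634899  0.24455123] [-0.24127673  0.01922718  0.27218527]
```

View pics/f1.png

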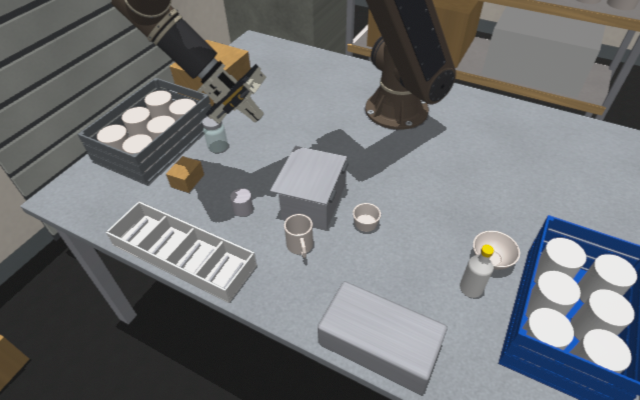

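View pics/f2.png

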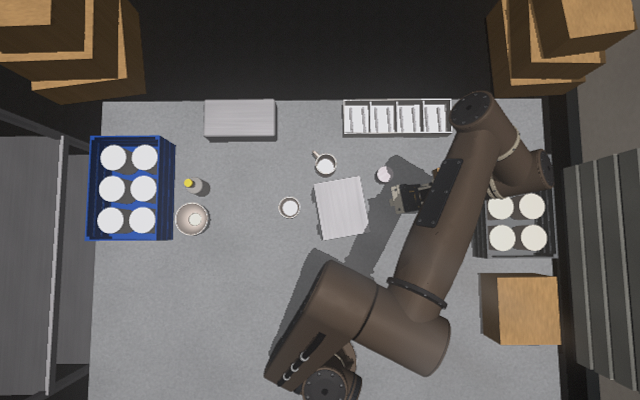

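```bash
python3 -m handwheel '[[0,0,0,0,0,0],[0,0,0,0,0,0]]' 1; python3 -c "
from plant import ctrl
import cv2,numpy as np
a=cv2.imread('pics/scene0.png').astype(int);b=ctrl.snapshot('scene')['img'].astype(int)
for n,(x,y,w,h) in dict(mug=(280,210,40,45),ram=(350,203,32,28),tin=(230,188,24,30),carton=(165,155,42,38),sq=(460,230,60,70)).items(): print(n,np.abs(a-b)[y:y+h,x:x+w].mean())
print(ctrl.close_job())"
```

```text
clock: 18.62
tool_pos: [0.5551, -0.2242, 0.2727]
orientation: [135.0, 0.3, -170.1]
force: [0.3, -0.2, 0.8]
opening: 0.0006
mug 3.781296296296296
ram 12.434151785714286
tin 23.463425925925925
carton 19.204260651629074
sq 4.002539682539682
the job is handed in; nothing more can be done
None
```

The lid is fully shut and the job is handed in at about 18.7 s of the 61 s allowed.

**What I did:** With the fingers held shut, I hooked the outer face of the lid near its free edge and drew it past upright to about 1.34 rad, feeling roughly 2 N. I then cleared away over the top so it fell free. It came to rest on the back of the upper finger at about 0.9 rad, at about 2.3 N. I lowered it in steps at roughly 0.1–0.15 rad/s, with 0.5–2 N of contact, until the force fell to zero on the rim. I then dropped the finger clear, withdrew and rose.

**Last checks:**
- **Lid:** the scene and top pictures show it flat on the rim. The gripper is well clear, and the force reads about zero, within the sensor noise.
- **Other objects:** the ones I could see sit at their starting pixels: mug, ramekin, tin, carton, bowl and squeeze bottle. The arm hid the jar and carton in the top view, so I checked those two only in the scene view.
- **Disagreement:** a crude before/after pixel difference was small for the mug and squeeze bottle, but larger for the ramekin (12), tin (23) and carton (19). I put this down to the arm's changed shadow and the lid's missing shadow, because I saw no shift in those pictures. I did not measure their positions again.
- **Weak reading:** once during lowering, near 0.77 rad, the contact force dropped close to the noise, so the lid may briefly have only just touched the finger. I slowed down, and contact read clearly again on the next step.

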